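# Rotate freshly painted signs into the drying carousel

## Task

First bring the dry cream sign round to the open bay at the front of the drying carousel, lift it out and lay it flat in the middle of the green felt board. Then load all the freshly painted signs from the bench, painted face up: seat each one flat between the pegs of an empty nest in the bay and turn the carousel by the black posts to carry it under the clear dust cover. Finish with every painted sign under the cover, an empty nest square in the bay with the carousel clicked into its detent, and the other things on the bench left where they are.

Things in the scene. Friction and masses are not known exactly. Their poses are not given: they have to be found in the camera images.
- dryer: fixed drying cabinet: base board under a clear dust cover. Origin on the bench at the carousel's axis; -x points out of the open bay (to the robot), z up. The cover (walls; roof 115 to 121 mm up, on it at the back a fan box to 160 mm) spans x -55 to +230 mm and y +-238 mm here; all in front of x = -55 mm is open: that is the bay
- carousel: the turntable; origin on the bench at its axis, z up, nest0 on its -x side. It turns endlessly (stops only some two turns either way). A spring roller gives four detents a quarter turn apart, each with a nest square in the bay (its x axis along or across the cabinet's). It clicks home by itself within about 0.04 rad of one; turning in or out takes 6 to 10 N at a post; in between it stays where left
- bay (a point): fixed point of the cabinet where the centre of a sign seated in the bay lies: 130 mm in front (-x) of the carousel's axis, 65 mm above the bench. A sign seated there has its long side along the cabinet's x, either way round
- nest0 (a point): where the centre (half-way up) of a sign seated in nest 0 lies; turns with the carousel, a round wooden deck of radius 205 mm, its top 44 mm above the bench. Nests lie 130 mm from the axis, a quarter turn apart, anticlockwise from above in the order 0 1 2 3. All nest and post points have the carousel's own axes
- nest1 (a point): the same for nest 1. In each nest the sign lies long side radial, either way round, on two cork strips 8 mm high, between six round-topped wooden pegs with 2 mm play all round. Pegs are 10 mm thick and 22 mm high over the deck: two along each long side, 40 mm either way of its middle (the middle is free for fingers), one at each end
- nest2 (a point): the same for nest 2
- nest3 (a point): the same for nest 3
- handle0 (a point): black upright turning post on the deck, between nest 0 and nest 1: 18 mm thick, 46 mm tall (44 to 90 mm above the bench), 178 mm from the axis; the point is on the post's axis, 30 mm above the deck. Pinch or push it round the circle to turn the carousel
- handle3 (a point): the same, between nest 3 and nest 0. Two more posts, alike but not listed, stand oppo straight across the axis from these two
- sign_dry_c (a point): the dry sign that starts on the carousel in nest0: wooden block 120 x 58 x 26 mm, 0.11 kg, painted cream on top with a black arrow. Point at its centre; x along its length, z up out of the painted face
- sign_a_c (a point): a freshly painted sign lying on the bench (may be absent: None): wooden block 120 x 58 x 26 mm, about 0.11 kg, painted turquoise with a black ring and border on top. Point at its centre; x along its length, y across, z up out of the painted face
- sign_b_c (a point): a freshly painted sign lying on the bench (may be absent: None): wooden block 120 x 58 x 26 mm, about 0.11 kg, painted rust red with cream zigzags and border on top. Point at its centre; x along its length, y across, z up out of the painted face
- sign_c_c (a point): a freshly painted sign lying on the bench (may be absent: None): wooden block 120 x 58 x 26 mm, about 0.11 kg, painted navy blue with mustard bars and border on top. Point at its centre; x along its length, y across, z up out of the painted face
- felt (a point): centre of the top of the felt board, a fixed board 140 x 190 mm with green felt, its top 10 mm above the bench; the dry sign goes here (y along the board's length)
- palette: bystander, not to be moved: white wooden palette block with blobs of paint, 80 x 70 x 24 mm; origin under its centre
- tin_teal: bystander, not to be moved: steel paint tin with a turquoise band, 68 mm wide, 75 mm high; origin under its centre
- brush_jar: bystander, not to be moved: green glass jar of brushes, 72 mm wide, 210 mm high; origin under its centre
- mallet: bystander, not to be moved: hammer lying on the bench, 260 mm long; origin under its centre
- tin_rust: bystander, not to be moved: paint tin with a rust red band, 84 mm wide, 100 mm high; origin under its centre
- glue: bystander, not to be moved: glue bottle, 60 mm wide, 170 mm high; origin under its centre
- sand_block: bystander, not to be moved: cork sanding block, 110 x 65 x 35 mm; origin under its centre
Mind the look-alikes: they are no part of the job. What is shaped like the part that bears sign_a_c but purple is not meant. Leave any purple look-alike of the part that bears sign_dry_c alone.

How it is judged:
By the outcome, as a careful person would: the job done as asked, in the order asked, and still so for the second after the job is handed in, with the robot touching nothing.
Of sign_a, sign_b, sign_c only 2 to 3 are there at a start; the rules pass over those that are not, and their reading is None.
At some moment in a run one of sign_a, sign_b, sign_c may be knocked a few centimetres aside while the robot is not near it.
Once in a run the grip may slacken for a moment while it holds something.
It also fails if it takes over 210 s, if anything falls off the work surface, if the arm or the gripper's body presses on something with over 40 N, if the wrist force passes 120 N, or if a joint passes its speed limit or range.

## Robot

A 7-joint arm with a two-finger parallel gripper is mounted at the origin on the work surface. World frame = base frame: x ahead of the robot, y to its left, z up, the work surface at z = 0. Lengths are in m, angles in rad, forces in N, time in s.
With the tool pointing down it reaches from about 0.4 to 0.85 m from the base axis. Payload 10.4 kg.
Tool frame: the origin (TCP) lies where the fingers leave the gripper's body, on its centre line; the fingertips stand 73 mm ahead of it and the grasp point (between the pads) lies 54 mm ahead of it; z points along the fingers, y is the line along which they close (so a half turn about z gives the same grasp; the last joint's range is limited). The gripper opens to 85 mm and grips with 20 to 120 N. Pads are 22 mm wide; open, the fingers measure 114 mm over their backs; the gripper's body (76 mm by 85 mm) begins 54 mm behind the grasp point. The pads swing forward as they close: fully open they stand 13 mm farther back than shut.
Start: joints at [-1.283, 0.332, -0.065, 1.46, 0.022, 1.35, -0.088], TCP at [0.191, 0.595, 0.304] pointing down, gripper open.
Joint ranges: [-2.6, 2.6], [-0.5, 2.12], [-1.47, 1.34], [0.16, 2.42], [-1.27, 4.41], [0.06, 2.06], [-2.6, 2.6]. Speed limits (rad/s): [2.22, 2.22, 2.79, 2.79, 3.14, 3.14, 3.14].

## Interface

Orientations are given as a unit quaternion [x, y, z, w].
In Python, from workcell import manip, camera gives the robot as it stands. The module is installed in compiled form; this text tells all that it offers.
- The arm moves only by the shell command python3 -m creep 'ROWS' [OPENING] [FORCE]. ROWS is JSON, a list of rows, each a list of 2 entries, a list of its own where there are three numbers: the shift along the tool's x, y, z in mm, then the turn about the tool's z in rad. In form: [[[tx, ty, tz], twist], ...]. A call has 1 to 5 rows; each row is the pose to reach, as a shift and turn from the pose commanded when the call began, along the tool's axes at that moment; what a row does not reach only later rows make up. A row lasts 1/12 s, in which the tool goes at most 41.7 mm and 7.16 degrees, less where a joint would pass 70% of its speed; a pose out of reach is approached as far as the arm can. A call with a gripper value outside its range is refused whole. OPENING is the opening, from 0 (shut) to 1 (fully open), set as the call begins (- or left out, the last holds). The fingers move at their own pace and stop on an object; FORCE is the grip in N (left out, the last holds). Time passes only in rows, so rows that repeat a pose let the fingers close. It gives the time, the measured TCP pose, the force, the opening and the grip force at its end, in the units of the state.
- manip.get_obs(): the state, without advancing time (a new reading comes with each control period).
- camera(name): name is "scene" or "top"; returns a dict with "pixels" (420x560x3 uint8, red, green, blue), "z_map" (420x560 float32, m along the optical axis (not along the pixel's ray), 0 where there is no reading), "fx", "fy", "cx", "cy" (pixels), "extrinsics" (4x4, takes a point from world to camera coordinates). Camera axes: x right, y down, z forward; pixel columns grow to the right and rows downward; lengths in m; the calibration is good to about 2 mm. A picture is of the moment at which its call begins.
- manip.hand_in(): hands the job in; it is judged then, once.
The state is a dict: "clock": time; "joint_pos": joint angles; "joint_velocities": joint speeds; "tau": joint torques, N m; "position": TCP position; "ee_rot": TCP orientation; "ft_force": force on the tool from outside, world axes, zero at the start; "torque": the same for the moment, N m; "grip_width": opening from 0.0 (shut) to 1.0 (fully open); "grasp_force": force on a finger pad.
Only numpy, scipy, OpenCV 4.12 (cv2) and the standard library are available. Lean on these libraries where they do the work, as an engineer would, in place of code of your own. Each camera call takes 0.05 s, during which the arm holds its last target. There are 200 camera calls.

## Working session

There is one attempt and no reset: what is moved stays moved. The work goes in short steps, Python scripts to look and compute and a shell command to move; the robot and the scene stay as the last step left them, time stands still between calls to the robot, and variables do not carry over. Pictures are saved under pics/ and viewed, at most 15 in all, crops included, and the job is handed in when it is done.

```bash
mkdir -p pics; cat > h.py <<'E'
import numpy as np, cv2
from workcell import manip, camera
from scipy.spatial.transform import Rotation as R
def snap(name,fn=None):
    c=camera(name)
    if fn: cv2.imwrite('pics/'+fn,c['pixels'][:,:,::-1])
    return c
def cloud(c):
    z=c['z_map'];v,u=np.mgrid[:z.shape[0],:z.shape[1]]
    p=np.stack([(u-c['cx'])/c['fx']*z,(v-c['cy'])/c['fy']*z,z],-1)
    E=c['extrinsics'];return (p-E[:3,3])@E[:3,:3]
def plane(c,uv,h):
    uv=np.atleast_2d(uv).astype(float);E=c['extrinsics'];o=-E[:3,:3].T@E[:3,3]
    d=np.c_[(uv[:,0]-c['cx'])/c['fx'],(uv[:,1]-c['cy'])/c['fy'],np.ones(len(uv))]@E[:3,:3]
    return o+d*((h-o[2])/d[:,2])[:,None]
def proj(c,p):
    q=np.atleast_2d(p)@c['extrinsics'][:3,:3].T+c['extrinsics'][:3,3]
    return np.c_[q[:,0]/q[:,2]*c['fx']+c['cx'],q[:,1]/q[:,2]*c['fy']+c['cy']]
E
python3 - <<'E'
from h import *
a=snap('scene','s1.png');b=snap('top','t1.png')
for c in(a,b):
    E=c['extrinsics'];print(c['fx'],c['cx'],c['cy'],(-E[:3,:3].T@E[:3,3]).round(3),E[:3,:3].round(2).tolist())
print(manip.get_obs())
E
```

```text
451.5317197651692 275.40481833310326 210.60264854530405 [ 1.413 -0.53   0.977] [[0.52, 0.85, -0.01], [0.57, -0.35, -0.74], [-0.64, 0.38, -0.67]]
381.5286783549506 277.368431096325 204.92222637791505 [ 4.040e-01 -1.000e-03  1.285e+00] [[-0.0, -1.0, 0.0], [-0.99, 0.0, -0.11], [0.11, -0.0, -0.99]]
{'clock': 0.1, 'joint_pos': array([-1.28257949,  0.33284832, -0.06468651,  1.46086751,  0.02159   ,
        1.34988054, -0.08852971]), 'joint_velocities': array([ 1.40663128e-03, -5.92751915e-04, -1.58674978e-04, -3.07450930e-03,
       -2.07613392e-03,  2.01154284e-03, -1.37407531e-05]), 'tau': array([ 9.96372000e-04, -6.26748562e+01,  4.88155859e-02, -3.92417371e+01,
        1.63473882e-02,  7.20412398e-03, -1.08526768e-05]), 'position': array([0.1910778 , 0.5948224 , 0.30316577]), 'ee_rot': array([ 1.54796034e-01,  9.87946233e-01, -6.50082486e-04, -7.52438064e-05]), 'ft_force': array([ 0.00227216, -0.14844156,  0.4472879 ]), 'torque': array([-0.00188411, -0.02993401, -0.03944704]), 'grasp_force': 0.0, 'grip_width': 0.9972448903540141}
```

View pics/t1.png

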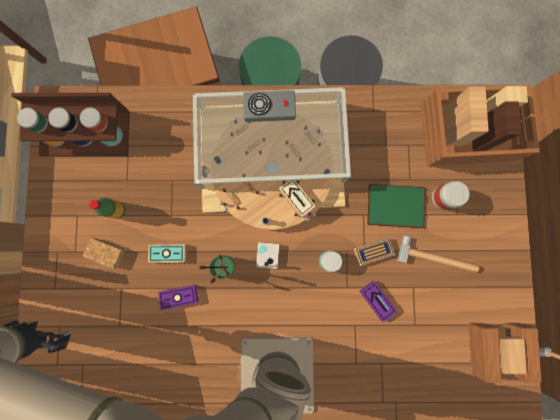

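View pics/s1.png

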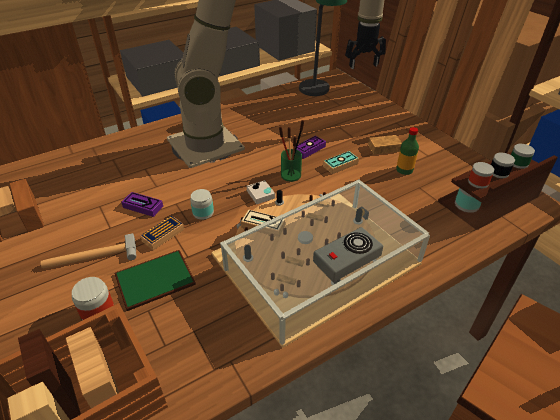

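The top view shows these candidates:
- **Cream dry sign:** at (297,198) on the deck.
- **Purple arrow look-alike:** at (378,300), to be left alone.
- **Turquoise ring sign (sign_a):** at (166,253).
- **Purple ring look-alike:** at (178,297), to be left alone.
- **Navy sign with mustard bars (sign_c):** at (375,251).
- **Rust sign (sign_b):** not on the bench.
- **Felt:** at (397,205).

I chose cream, turquoise and navy, and will check them in one crop along with measurements.

```bash
cat >> h.py <<'E'
def rects(c,mask,h,amin=150):
    "min-area rects of mask blobs, on plane h: centre, long axis angle, size"
    out=[]
    for k in cv2.findContours(mask.astype(np.uint8),cv2.RETR_EXTERNAL,cv2.CHAIN_APPROX_NONE)[0]:
        if cv2.contourArea(k)<amin: continue
        w=plane(c,k[:,0],h)[:,:2]*1000
        (cx,cy),(a,b),t=cv2.minAreaRect(w.astype(np.float32))
        if a<b: a,b,t=b,a,t+90
        out.append((round(cx,1),round(cy,1),round((t+90)%180-90,1),round(a),round(b),tuple(k[:,0].mean(0).round())))
    return out
E
python3 - <<'E'
from h import *
c=snap('top');P=c['pixels'];hsv=cv2.cvtColor(P,cv2.COLOR_RGB2HSV);W=cloud(c)
cv2.imwrite('pics/crop.png',np.hstack([cv2.resize(P[85:270,190:350,::-1],(520,600),interpolation=2)[:600],np.vstack([cv2.resize(P[i-30:i+30,j-28:j+28,::-1],(280,300),interpolation=2) for i,j in((253,166),(251,375))])]))
H=hsv.astype(int)
Z=W[:,:,2]
# things by height above bench
for n,lo,hi,h in(('sign-h',.018,.036,.026),):
    print(n,rects(c,(Z>lo)&(Z<hi)&(np.hypot(W[:,:,0]-.0,W[:,:,1])>.2)&(W[:,:,0]>.2),h,100))
g=(H[:,:,0]>45)&(H[:,:,0]<85)&(H[:,:,1]>120)&(H[:,:,2]>40)
print('felt',rects(c,g&(W[:,:,0]>.3)&(W[:,:,0]<.75),.010,500))
print('cream height',Z[198,297],Z[205,303],W[198,297])
for uv in((203,97),(344,93),(348,178),(195,183)): print(uv,plane(c,[uv],.118)[0].round(4),Z[uv[1],uv[0]])
cr=(P.min(2)>150)&(Z>.06)&(Z<.09)
print('cream',rects(c,cr,.078,50))
E
```

```text
sign-h [(248.9, 319.5, -79.1, 121, 58, (np.float64(177.0), np.float64(297.0))), (234.2, -329.2, 36.1, 120, 59, (np.float64(378.0), np.float64(299.0))), (390.5, 358.6, 89.8, 121, 55, (np.float64(167.0), np.float64(252.0))), (382.8, 28.6, -4.9, 79, 70, (np.float64(267.0), np.float64(255.0))), (393.7, -321.2, -73.0, 120, 58, (np.float64(374.0), np.float64(251.0))), (392.2, 568.2, 68.6, 116, 68, (np.float64(102.0), np.float64(254.0))), (372.3, -534.7, 75.7, 260, 87, (np.float64(433.0), np.float64(256.0)))]
felt []
cream height 0.08242079164177507 0.0803500905409898 [ 0.56164414 -0.06672116  0.08242079]
(203, 97) [0.8814 0.2311 0.118 ] 0.11944942293002557
(344, 93) [ 0.8937 -0.2174  0.118 ] 0.12432532774870918
(348, 178) [ 0.6191 -0.2236  0.118 ] 0.08685249205502035
(195, 183) [0.6046 0.2506 0.118 ] 0.11563223333986916
cream [(364.5, -171.8, 89.1, 63, 59, (np.float64(331.0), np.float64(261.0))), (554.3, -75.4, 38.0, 67, 39, (np.float64(300.0), np.float64(201.0)))]
```

View pics/crop.png

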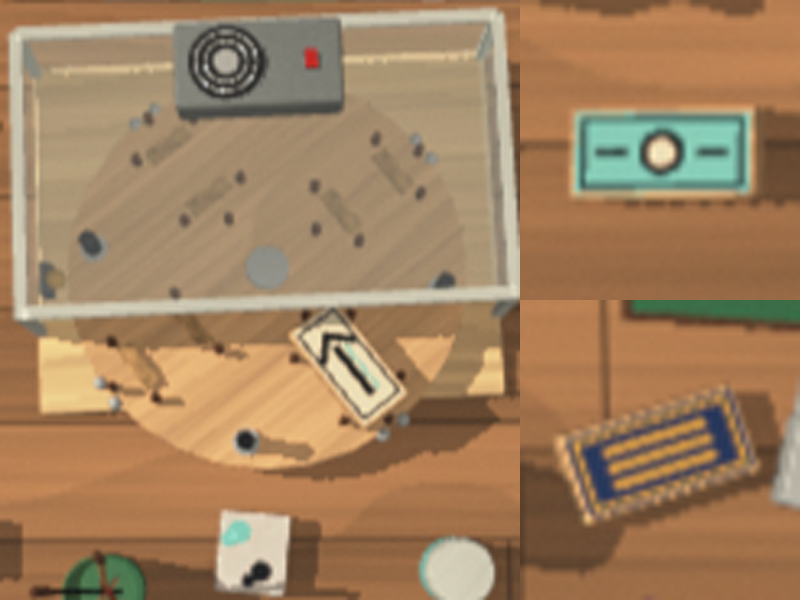

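The crop confirms the dry cream sign with its black arrow on the deck, plus the turquoise ring and navy/mustard signs. There is no rust sign. The front black post top is at pixel (265,220). The two side posts at (327,171) and (219,160) give the carousel axis.

```bash
cat >> h.py <<'E'
def to(x,y,z,ang=None):
    "shift (tool mm) and twist to bring the GRASP POINT to x,y,z (mm) with closing direction ang (deg, world, mod 180)"
    o=manip.get_obs();r=R.from_quat(o['ee_rot']).as_matrix()
    g=np.array(o['position'])*1000+r[:,2]*54
    cur=np.degrees(np.arctan2(r[1,1],r[0,1]));t=0
    if ang is not None: t=-np.radians((ang-cur+90)%180-90)
    print('shift',(r.T@(np.array([x,y,z])-g)).round(1).tolist(),'twist',round(t,3),'| grasp at',g.round(1),'close dir',round(cur,1),'j7',round(o['joint_pos'][6],2),'t',round(o['clock'],1))
E
python3 - <<'E'
from h import *
c=snap('top');P=c['pixels'];H=cv2.cvtColor(P,cv2.COLOR_RGB2HSV).astype(int);W=cloud(c)
p=plane(c,[(265.4,220.7),(326.9,171.3),(218.6,160.2)],.09)[:,:2]*1000
ax=(p[1]+p[2])/2;print(p.round(1),'axis',ax.round(1),np.linalg.norm(p-ax,axis=1))
d=p-ax;print(np.degrees(np.arctan2(d[:,1],d[:,0])))
print('cream',rects(c,(W[:,:,2]>.070)&(W[:,:,2]<.088)&(W[:,:,0]<.61)&(W[:,:,0]>.45),.078,80))
g=(H[:,:,0]>60)&(H[:,:,0]<90)&(P[:,:,1]>P[:,:,0]+20);g[:180]=0;g[235:]=0
print('felt',rects(c,g,.010,300),H[205,397])
for pl in ((40,410),(505,392)): print('board',plane(c,[(190+pl[0]/3.25,85+pl[1]/3.243)],.02)[0]) 
to(*(p[0].tolist()),150,90)
E
```

```text
[[ 489.1   33.4]
 [ 646.1 -162.3]
 [ 683.   182.9]] axis [664.6  10.3] [176.94507308 173.57180375 173.57180375]
[172.49684838 -96.09758184  83.90241816]
cream [(567.1, -66.6, 37.8, 119, 58, (np.float64(297.0), np.float64(197.0)))]
felt [(545.4, -404.7, 86.0, 177, 126, (np.float64(396.0), np.float64(205.0)))] [ 67 119 107]
board [0.52562996 0.24539399 0.02      ]
board [ 0.54292122 -0.23134017  0.02      ]
shift [-455.5, -443.3, 99.8] twist -0.311 | grasp at [191.  594.9 249.4] close dir 72.2 j7 -0.09 t 0.2
```

```bash

python3 -m creep '[[[-60,-55,-40],0],[[-114,-111,-40],0],[[-114,-111,-40],0],[[-114,-111,-40],0],[[-114,-111,-40],0]]' 0.7 40 
python3 -m creep '[[[-114,-111,0],0],[[-114,-111,0],0],[[-114,-111,0],0],[[-114,-111,0],0],[[-114,-111,0],0]]'
python3 -m creep '[[[-114,-111,0],0],[[-114,-111,0],0],[[-114,-111,0],0],[[-114,-111,0],0],[[-114,-111,0],0]]'
python3 -m creep '[[[-114,-111,0],-0.18],[[-114,-111,0],-0.18],[[-114,-111,0],-0.18],[[-114,-111,0],-0.18],[[-114,-111,0],-0.18]]'
python3 - <<'E'
from h import *
to(489,33.5,74,82.5)
c=snap('top','t2.png')
E
```

```text
clock: 0.62
position: [0.2712, 0.4487, 0.346]
ee_rot: [0.159, 0.987, 0.001, 0.001]
ft_force: [1.2, -0.1, 0.6]
grip_width: 0.696
grasp_force: 0.0
clock: 1.03
position: [0.3441, 0.3078, 0.3443]
ee_rot: [0.159, 0.987, -0.0, 0.001]
ft_force: [1.5, 0.3, 0.4]
grip_width: 0.7
grasp_force: 0.0
clock: 1.45
position: [0.4177, 0.167, 0.3442]
ee_rot: [0.159, 0.987, -0.0, 0.001]
ft_force: [1.1, -1.1, -0.2]
grip_width: 0.7
grasp_force: 0.0
clock: 1.87
position: [0.4915, 0.0254, 0.3442]
ee_rot: [0.07, 0.998, -0.001, 0.001]
ft_force: [-0.7, -0.9, -0.3]
grip_width: 0.695
grasp_force: 0.0
shift [4.2, 8.2, 216.2] twist -0.009 | grasp at [491.6  25.2 290.2] close dir 82.0 j7 1.29 t 1.9
```

```bash

python3 -m creep '[[[4,8,40],0],[[4,8,80],0],[[4,8,120],0],[[4,8,150],0],[[4,8,150],0]]' 
python3 -m creep '[[[0,0,25],0],[[0,0,45],0],[[0,0,60],0],[[0,0,66],0],[[0,0,66],0]]'
python3 - <<'E'
from h import *
to(489,33.5,74,82.5);print(manip.get_obs()['ft_force'])
c=snap('scene');P=c['pixels'];
q=proj(c,[[.489,.0335,.09]])[0].astype(int);print(q)
cv2.imwrite('pics/s2.png',cv2.resize(P[q[1]-70:q[1]+60,q[0]-80:q[0]+80,::-1],None,fx=4,fy=4))
E
```

```text
clock: 2.33
position: [0.4832, 0.042, 0.1886]
ee_rot: [0.065, 0.998, -0.002, -0.004]
ft_force: [-1.2, 0.3, -0.6]
grip_width: 0.698
grasp_force: 0.0
clock: 2.75
position: [0.4866, 0.042, 0.1281]
ee_rot: [0.065, 0.998, -0.0, -0.0]
ft_force: [-0.1, 0.0, 0.5]
grip_width: 0.7
grasp_force: 0.0
shift [-3.6, -8.2, 0.1] twist 0.001 | grasp at [486.5  42.   74.1] close dir 82.6 j7 1.39 t 2.8
[-0.10512505  0.01148634  0.51967707]
[277 190]
```

View pics/s2.png

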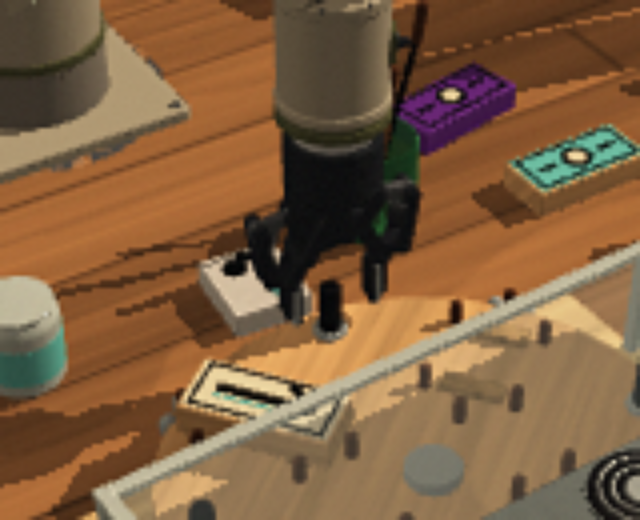

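The picture shows the open fingers either side of the black post at crop (330,305). I'll centre on it and close.

```bash

python3 -m creep '[[[-4,-8,0],0],[[-4,-8,0],0]]' 
python3 -m creep '[[[0,0,0],0],[[0,0,0],0],[[0,0,0],0],[[0,0,0],0],[[0,0,0],0]]' 0 40
python3 - <<'E'
from h import *
to(489,33.5,74,82.5)
# arc waypoints in tool frame at present
o=manip.get_obs();r=R.from_quat(o['ee_rot']).as_matrix();g=np.array(o['position'])*1000+r[:,2]*54
ax=np.array([664.6,10.3]);d=g[:2]-ax;rad=np.linalg.norm(d);th=np.degrees(np.arctan2(d[1],d[0]));print(rad,th)
for a in np.linspace(th,136.9,9)[1:]:
    q=ax+178*np.array([np.cos(np.radians(a)),np.sin(np.radians(a))])-g[:2]
    print(round(a,1),(r.T@np.r_[q,0]).round(1),round(np.radians(th-a),3))
E
```

```text
clock: 2.97
position: [0.4907, 0.0317, 0.1294]
ee_rot: [0.066, 0.998, 0.0, 0.001]
ft_force: [0.0, 0.1, 0.7]
grip_width: 0.7
grasp_force: 0.0
clock: 3.38
position: [0.4897, 0.0332, 0.1283]
ee_rot: [0.065, 0.998, 0.0, 0.0]
ft_force: [-2.3, 0.8, 6.0]
grip_width: 0.196
grasp_force: 38.9
shift [0.7, 0.2, 0.3] twist 0.0 | grasp at [489.7  33.2  74.3] close dir 82.5 j7 1.41 t 3.4
176.4130296987505 172.5270907845059
168.1 [ 1.1 13.8  0. ] 0.078
163.6 [-0.6 27.6  0. ] 0.155
159.2 [-3.2 41.1  0. ] 0.233
154.7 [-6.9 54.5  0. ] 0.311
150.3 [-11.7  67.4   0. ] 0.389
145.8 [-17.4  80.    0.1] 0.466
141.4 [-24.1  92.1   0.1] 0.544
136.9 [-3.170e+01  1.037e+02  1.000e-01] 0.622
```

```bash

python3 -m creep '[[[1,14,0],0.08],[[-1,28,0],0.155],[[-3,41,0],0.23],[[-7,54,0],0.31],[[-12,67,0],0.39]]' 
python3 -m creep '[[[0,0,0],0],[[0,0,0],0]]' 
python3 - <<'E'
from h import *
o=manip.get_obs();r=R.from_quat(o['ee_rot']).as_matrix();g=np.array(o['position'])*1000+r[:,2]*54
ax=np.array([664.6,10.3]);d=g[:2]-ax;rad=np.linalg.norm(d);th=np.degrees(np.arctan2(d[1],d[0]));print(rad,th,o['joint_pos'].round(2),o['ft_force'])
for a in np.linspace(th,136.9,5)[1:]:
    q=ax+178*np.array([np.cos(np.radians(a)),np.sin(np.radians(a))])-g[:2]
    print(round(a,1),(r.T@np.r_[q,0]).round(1),round(np.radians(th-a),3))
E
```

```text
clock: 3.8
position: [0.5099, 0.099, 0.1283]
ee_rot: [0.259, 0.966, 0.0, -0.001]
ft_force: [-4.0, 2.0, 9.0]
grip_width: 0.198
grasp_force: 41.1
clock: 3.97
position: [0.5102, 0.0996, 0.1283]
ee_rot: [0.256, 0.967, 0.001, -0.0]
ft_force: [-5.6, 3.8, 9.0]
grip_width: 0.196
grasp_force: 41.8
178.38619709884802 149.9287333285804 [-0.75  0.3   0.54  1.95 -0.19  0.94  0.93] [-5.56777731  3.82325965  8.99108354]
146.7 [-0.7 10.1  0. ] 0.057
143.4 [-1.7 20.2  0. ] 0.114
140.2 [-3.2 30.2  0. ] 0.171
136.9 [-5.2 40.1  0. ] 0.227
```

```bash

python3 -m creep '[[[-1,10,0],0.06],[[-2,20,0],0.115],[[-3,30,0],0.17],[[-5,40,0],0.23],[[-5,40,0],0.23]]' 
python3 -m creep '[[[0,0,0],0],[[0,0,0],0]]' 
python3 -m creep '[[[0,0,0],0],[[0,0,0],0],[[0,0,0],0],[[0,0,0],0],[[0,0,0],0]]' 0.7
python3 - <<'E'
from h import *
o=manip.get_obs();r=R.from_quat(o['ee_rot']).as_matrix();g=np.array(o['position'])*1000+r[:,2]*54
print(g,o['ft_force'])
E
python3 -m creep '[[[0,0,-40],0],[[0,0,-80],0],[[0,0,-110],0],[[0,0,-110],0],[[-40,0,-110],0]]' 
python3 -m creep '[[[60,0,0],0],[[100,0,0],0],[[100,0,0],0],[[100,0,0],0]]' 
python3 - <<'E'
from h import *
c=snap('top');P=c['pixels'];W=cloud(c)
print('cream',rects(c,(W[:,:,2]>.066)&(W[:,:,2]<.088)&(W[:,:,0]<.61)&(W[:,:,0]>.45),.078,80))
cv2.imwrite('pics/t3.png',cv2.resize(P[150:250,200:350,::-1],None,fx=5,fy=5,interpolation=2)); to(540,10,150,90)
E
```

```text
clock: 4.38
position: [0.5347, 0.1342, 0.1284]
ee_rot: [0.366, 0.93, 0.002, -0.001]
ft_force: [-4.2, 11.0, 8.1]
grip_width: 0.194
grasp_force: 41.7
clock: 4.55
position: [0.534, 0.1334, 0.1284]
ee_rot: [0.365, 0.931, 0.002, -0.001]
ft_force: [-3.9, 10.1, 6.6]
grip_width: 0.197
grasp_force: 41.5
clock: 4.97
position: [0.5344, 0.1295, 0.1278]
ee_rot: [0.367, 0.93, -0.0, 0.0]
ft_force: [-0.0, -0.5, -0.2]
grip_width: 0.7
grasp_force: 0.0
[534.36999805 129.53082259  73.81305663] [-0.03678978 -0.52388963 -0.21306015]
clock: 5.38
position: [0.5618, 0.1088, 0.2397]
ee_rot: [0.363, 0.932, 0.003, -0.001]
ft_force: [1.7, 2.0, -1.0]
grip_width: 0.699
grasp_force: 0.0
clock: 5.72
position: [0.488, 0.174, 0.2373]
ee_rot: [0.364, 0.931, 0.0, -0.001]
ft_force: [0.4, -0.4, 0.1]
grip_width: 0.701
grasp_force: 0.0
cream [(540.3, 11.2, 2.5, 122, 70, (np.float64(273.0), np.float64(205.0)))]
shift [-147.5, -84.6, 33.6] twist -0.748 | grasp at [489.4 172.3 183.7] close dir 47.2 j7 0.48 t 5.8
```

View pics/t3.png

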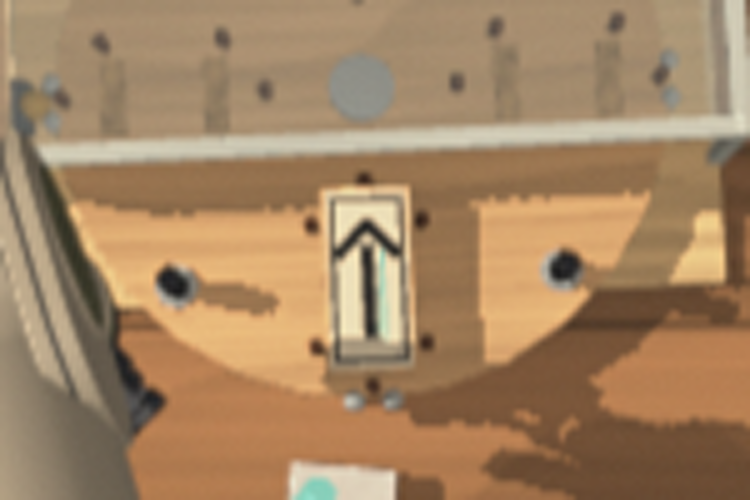

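The cream sign sits square in the bay at crop (369,276), px (273.8,205.2), with posts at crop (177,285) and (565,267).

```bash

python3 - <<'E'
from h import *
c=snap('top')
p=plane(c,[(235.4,207),(313,203.4)],.09)[:,:2]*1000;d=p[0]-p[1];print(p.round(1),p.mean(0),np.linalg.norm(d),'yaw',np.degrees(np.arctan2(-d[0],d[1])))
s=plane(c,[(273.8,205.2),(273,187.4),(274.5,223)],.078)*1000;print(s.round(1),np.degrees(np.arctan2(s[1,1]-s[2,1],s[1,0]-s[2,0])))
to(*s[0][:2],190,92.4)
E
```

```text
[[ 532.6  127.9]
 [ 543.3 -116.6]] [537.96767674   5.64159769] 244.7431755915319 yaw 2.5180883944746366
[[539.3   7.1  78. ]
 [596.6   9.5  78. ]
 [482.6   5.   78. ]] 2.2881111055565495
shift [-147.6, -86.7, -6.1] twist -0.792 | grasp at [490.4 171.1 184. ] close dir 47.0 j7 0.48 t 5.8
```

```bash

python3 -m creep '[[[-40,-24,0],-0.12],[[-80,-47,0],-0.24],[[-120,-70,0],-0.36],[[-148,-87,0],-0.48],[[-148,-87,0],-0.6]]' 1
python3 -m creep '[[[0,0,30],-0.1],[[0,0,40],-0.19],[[0,0,40],-0.19],[[0,0,40],-0.19],[[0,0,40],-0.19]]' 
python3 - <<'E'
from h import *
to(539.3,7.1,72,92.4)
E
```

```text
clock: 6.23
position: [0.5401, 0.0019, 0.2383]
ee_rot: [0.098, 0.995, -0.0, 0.001]
ft_force: [0.8, -0.5, 0.0]
grip_width: 0.994
grasp_force: 0.0
clock: 6.65
position: [0.54, 0.006, 0.1988]
ee_rot: [0.006, 1.0, -0.0, 0.001]
ft_force: [-0.4, 0.4, -0.4]
grip_width: 0.996
grasp_force: 0.0
shift [0.8, 1.1, 72.8] twist -0.053 | grasp at [540.    6.  144.8] close dir 89.3 j7 1.6 t 6.7
```

```bash

python3 -m creep '[[[1,1,25],-0.053],[[1,1,45],-0.053],[[1,1,60],-0.053],[[1,1,73],-0.053],[[1,1,73],-0.053]]' 
python3 -m creep '[[[0,0,0],0],[[0,0,0],0]]' 
python3 - <<'E'
from h import *
to(539.3,7.1,72,92.4);print(manip.get_obs()['ft_force'])
E
python3 -m creep '[[[0,0,0],0],[[0,0,0],0],[[0,0,0],0],[[0,0,0],0],[[0,0,0],0]]' 0 40
python3 -m creep '[[[0,0,-20],0],[[0,0,-40],0],[[0,0,-60],0],[[0,0,-60],0],[[0,0,-60],0]]' 
python3 - <<'E'
from h import *
to(545.4,-404.7,132,92.4)
c=snap('top');P=c['pixels'];cv2.imwrite('pics/t4.png',np.hstack([cv2.resize(P[150:250,215:335,::-1],(480,400)),cv2.resize(P[170:245,355:475,::-1],(320,400))]))
E
```

```text
clock: 7.07
position: [0.5378, 0.0077, 0.1237]
ee_rot: [-0.022, 1.0, -0.0, -0.001]
ft_force: [-0.5, 0.1, -0.8]
grip_width: 0.999
grasp_force: 0.0
clock: 7.23
position: [0.5392, 0.0076, 0.1263]
ee_rot: [-0.022, 1.0, 0.0, 0.001]
ft_force: [-0.5, 1.2, 0.4]
grip_width: 0.999
grasp_force: 0.0
shift [0.0, -0.5, 0.3] twist 0.003 | grasp at [539.3   7.6  72.3] close dir 92.5 j7 1.71 t 7.2
[-0.52570253  1.15062197  0.3641657 ]
clock: 7.65
position: [0.5388, 0.0076, 0.126]
ee_rot: [-0.023, 1.0, 0.0, 0.001]
ft_force: [-2.0, 0.7, 7.8]
grip_width: 0.669
grasp_force: 42.1
clock: 8.07
position: [0.5388, 0.0076, 0.1858]
ee_rot: [-0.023, 1.0, 0.0, 0.001]
ft_force: [-0.3, 0.7, -2.1]
grip_width: 0.67
grasp_force: 44.3
shift [12.2, -412.2, -0.6] twist 0.003 | grasp at [539.    7.6 131.8] close dir 92.6 j7 1.66 t 8.1
```

View pics/t4.png

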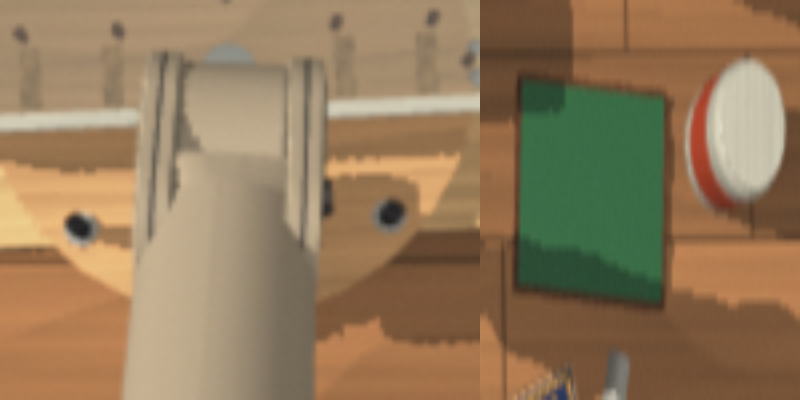

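```bash

python3 - <<'E'
from h import *
c=snap('top')
p=plane(c,[(368.9,184.1),(425.1,187.8),(424,227.6),(368.1,223.8)],.01)*1000
print(p.round(1).tolist(),p.mean(0),plane(c,[(455,194)],.1)*1000)
to(*p.mean(0)[:2],132,-4)
E
```

```text
[[618.0, -314.5, 10.0], [604.8, -504.3, 10.0], [470.3, -494.4, 10.0], [483.5, -307.8, 10.0]] [ 544.12715945 -405.24709166   10.        ] [[ 570.67577339 -561.78321871  100.        ]]
shift [12.4, -412.7, -1.9] twist -1.456 | grasp at [537.8   7.6 130.1] close dir 92.6 j7 1.66 t 8.2
```

```bash

python3 -m creep '[[[4,-40,-30],0],[[6,-80,-30],0],[[8,-120,-30],0],[[10,-160,-30],0],[[10,-200,-30],0]]' 
python3 -m creep '[[[2,-40,0],0],[[2,-80,0],0],[[2,-120,0],0],[[2,-160,0],0],[[2,-180,0],0]]' 
python3 -m creep '[[[0,-20,0],0.1],[[0,-32,0],0.2],[[0,-32,0],0.3],[[0,-32,0],0.4],[[0,-32,0],0.5]]' 
python3 -m creep '[[[0,0,0],0.12],[[0,0,0],0.24],[[0,0,0],0.36],[[0,0,0],0.48],[[0,0,0],0.6]]' 
python3 -m creep '[[[0,0,0],0.12],[[0,0,0],0.24],[[0,0,0],0.36],[[0,0,0],0.48],[[0,0,0],0.586]]' 
python3 -m creep '[[[0,0,0],0],[[0,0,0],0]]' 
python3 - <<'E'
from h import *
to(544.1,-405.2,31,-4); snap('top','t5.png');snap('scene','s5.png')
E
```

```text
clock: 8.58
position: [0.5365, -0.1939, 0.214]
ee_rot: [-0.023, 1.0, 0.0, -0.001]
ft_force: [0.8, 0.4, -0.9]
grip_width: 0.666
grasp_force: 44.2
clock: 9.0
position: [0.5413, -0.3771, 0.2133]
ee_rot: [-0.02, 1.0, -0.001, -0.001]
ft_force: [-0.6, -0.5, -1.3]
grip_width: 0.668
grasp_force: 44.2
clock: 9.42
position: [0.5444, -0.4043, 0.213]
ee_rot: [0.228, 0.974, 0.0, -0.001]
ft_force: [-0.1, -0.3, -1.2]
grip_width: 0.671
grasp_force: 44.2
clock: 9.83
position: [0.5446, -0.4038, 0.2132]
ee_rot: [0.506, 0.863, -0.0, -0.001]
ft_force: [-0.8, 0.8, -1.0]
grip_width: 0.673
grasp_force: 44.2
clock: 10.25
position: [0.5446, -0.4038, 0.2132]
ee_rot: [0.734, 0.68, -0.0, -0.001]
ft_force: [-0.1, -0.5, -1.0]
grip_width: 0.672
grasp_force: 44.2
clock: 10.42
position: [0.5447, -0.4039, 0.2136]
ee_rot: [0.73, 0.683, -0.001, -0.001]
ft_force: [0.1, 0.1, -1.5]
grip_width: 0.67
grasp_force: 44.2
shift [-1.4, -0.2, 128.6] twist 0.003 | grasp at [ 544.6 -403.9  159.6] close dir -3.8 j7 0.93 t 10.4
```

View pics/s5.png

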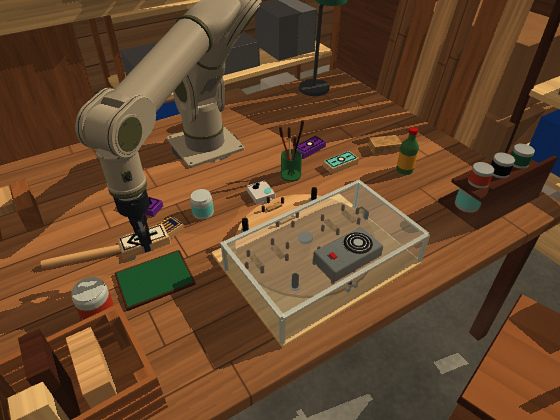

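The gripper holds the cream sign above the felt at about (145,235), and the nests are empty. Now lowering it.

```bash

python3 -m creep '[[[-1,0,35],0],[[-1,0,70],0],[[-1,0,95],0],[[-1,0,110],0],[[-1,0,118],0]]' 
python3 -m creep '[[[0,0,4],0],[[0,0,8],0],[[0,0,11],0],[[0,0,11],0],[[0,0,11],0]]' 
python3 -m creep '[[[0,0,0],0],[[0,0,0],0],[[0,0,0],0],[[0,0,0],0],[[0,0,0],0]]' 1
python3 -m creep '[[[0,0,-25],0],[[0,0,-65],0],[[0,0,-105],0],[[0,0,-125],0],[[0,0,-125],0]]' 
python3 - <<'E'
from h import *
c=snap('top');W=cloud(c);P=c['pixels'];Z=W[:,:,2]
print(rects(c,(Z>.018)&(Z<.036)&(W[:,:,0]>.3),.026,100))
to(393.7,-321.2,100,17)
E
```

```text
clock: 10.93
position: [0.5443, -0.4046, 0.0947]
ee_rot: [0.731, 0.682, -0.0, -0.001]
ft_force: [0.1, -0.1, -1.8]
grip_width: 0.67
grasp_force: 44.2
clock: 11.35
position: [0.5452, -0.4054, 0.0867]
ee_rot: [0.731, 0.682, 0.0, 0.001]
ft_force: [-0.4, -0.3, -1.4]
grip_width: 0.672
grasp_force: 44.2
clock: 11.77
position: [0.5449, -0.4052, 0.086]
ee_rot: [0.731, 0.682, 0.0, 0.0]
ft_force: [-0.1, -0.1, 0.5]
grip_width: 0.997
grasp_force: 0.0
clock: 12.18
position: [0.5457, -0.4069, 0.2165]
ee_rot: [0.732, 0.682, 0.001, 0.004]
ft_force: [-0.0, 0.1, -0.1]
grip_width: 1.002
grasp_force: 0.0
[(364.0, -549.6, 75.8, 227, 24, (np.float64(445.0), np.float64(260.0))), (390.5, 358.4, 89.8, 122, 55, (np.float64(167.0), np.float64(252.0))), (387.5, 28.2, -4.9, 70, 70, (np.float64(267.0), np.float64(252.0))), (392.0, 567.6, 68.6, 117, 68, (np.float64(102.0), np.float64(253.0)))]
shift [74.2, -157.7, 58.9] twist -0.367 | grasp at [ 545.6 -406.2  159.7] close dir -4.0 j7 0.93 t 12.2
```

```bash

python3 -m creep '[[[40,-10,-20],0],[[80,-20,-20],0],[[120,-30,-20],0],[[160,-30,-20],0],[[200,-30,-20],0]]' 
python3 - <<'E'
from h import *
c=snap('top','t6.png');W=cloud(c);P=c['pixels'];Z=W[:,:,2]
print(rects(c,(Z>.018)&(Z<.046)&(W[:,:,0]>.3)&(W[:,:,1]<-.2),.026,100))
to(393.7,-321.2,100,17)
E
```

```text
clock: 12.65
position: [0.5278, -0.2015, 0.2297]
ee_rot: [0.732, 0.682, -0.0, -0.001]
ft_force: [1.7, 1.5, 0.1]
grip_width: 0.997
grasp_force: 0.0
[(393.6, -320.8, -72.9, 121, 58, (np.float64(375.0), np.float64(251.0))), (372.4, -534.3, 75.7, 260, 87, (np.float64(433.0), np.float64(257.0))), (545.8, -422.6, 86.0, 93, 60, (np.float64(406.0), np.float64(206.0))), (827.4, -608.4, 2.4, 153, 58, (np.float64(451.0), np.float64(126.0))), (728.0, -615.8, 56.8, 374, 185, (np.float64(455.0), np.float64(149.0)))]
shift [-138.9, -129.5, 74.4] twist -0.354 | grasp at [ 531.2 -190.4  174.7] close dir -3.3 j7 0.63 t 12.7
```

View pics/t6.png

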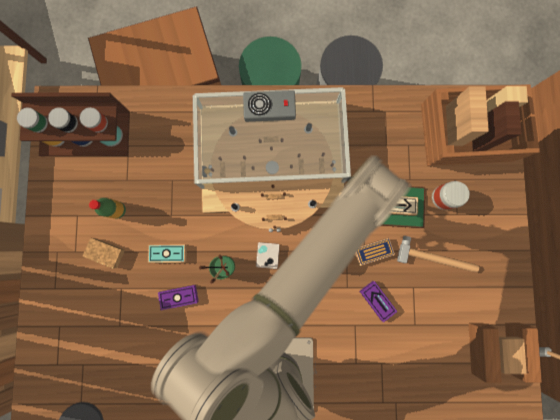

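The cream sign lies on the felt at about (406,206), partly behind the wrist. Navy is unmoved at (375,251). Going to navy next.

```bash

python3 -m creep '[[[-30,-29,0],-0.1],[[-60,-58,0],-0.2],[[-90,-87,0],-0.3],[[-120,-116,0],-0.354],[[-138,-132,20],-0.354]]' 
python3 -m creep '[[[0,0,20],0],[[0,0,40],0],[[0,0,54],0],[[0,0,54],0],[[0,0,54],0]]' 
python3 - <<'E'
from h import *
to(393.6,-320.8,20,17.1)
E
```

```text
clock: 13.12
position: [0.3847, -0.3353, 0.2126]
ee_rot: [0.6, 0.8, 0.001, 0.002]
ft_force: [1.2, -0.2, -0.4]
grip_width: 0.999
grasp_force: 0.0
clock: 13.53
position: [0.3873, -0.3318, 0.1564]
ee_rot: [0.6, 0.8, -0.001, -0.001]
ft_force: [-0.1, 0.5, 0.6]
grip_width: 0.999
grasp_force: 0.0
shift [8.6, 9.4, 82.4] twist -0.014 | grasp at [ 387.2 -331.7  102.4] close dir 16.3 j7 1.28 t 13.5
```

```bash

python3 -m creep '[[[9,9,0],-0.014],[[9,9,25],-0.014],[[9,9,50],-0.014],[[9,9,70],-0.014],[[9,9,80],-0.014]]' 
python3 -m creep '[[[0,0,0],0],[[0,0,0],0]]' 
python3 - <<'E'
from h import *
to(393.6,-320.8,22,17.1);print(manip.get_obs()['ft_force'])
E
```

```text
clock: 13.95
position: [0.3939, -0.3202, 0.0758]
ee_rot: [0.594, 0.805, -0.0, -0.001]
ft_force: [0.1, -0.5, 0.6]
grip_width: 0.997
grasp_force: 0.0
clock: 14.12
position: [0.3941, -0.3212, 0.0777]
ee_rot: [0.594, 0.804, -0.0, 0.0]
ft_force: [-0.3, 0.0, 1.0]
grip_width: 0.999
grasp_force: 0.0
shift [0.6, -0.3, 1.7] twist -0.0 | grasp at [ 394.1 -321.2   23.7] close dir 17.1 j7 1.37 t 14.1
[-0.32586169  0.01724706  0.98400704]
```

```bash

python3 -m creep '[[[0,0,0],0],[[0,0,0],0],[[0,0,0],0],[[0,0,0],0],[[0,0,0],0]]' 0 40
python3 -m creep '[[[0,0,-30],0],[[0,0,-70],0],[[0,0,-110],0],[[0,0,-130],0],[[0,0,-130],0]]' 
python3 - <<'E'
from h import *
to(538.8,7.6,153,92.5);print(manip.get_obs()['grasp_force'],manip.get_obs()['grip_width'])
E
```

```text
clock: 14.53
position: [0.3943, -0.3212, 0.0781]
ee_rot: [0.594, 0.804, 0.0, 0.001]
ft_force: [-2.1, 1.5, 9.0]
grip_width: 0.668
grasp_force: 41.5
clock: 14.95
position: [0.3951, -0.3223, 0.2113]
ee_rot: [0.594, 0.804, 0.001, 0.003]
ft_force: [0.7, -1.1, -0.6]
grip_width: 0.668
grasp_force: 45.1
shift [273.5, 233.8, 4.6] twist -1.317 | grasp at [ 395.4 -322.4  157.3] close dir 17.0 j7 1.2 t 14.9
45.09795427322388 0.6683317035727131
```

```bash

python3 -m creep '[[[28,24,0],0],[[55,47,0],0],[[83,70,0],0],[[110,94,0],0],[[137,117,0],0]]' 
python3 -m creep '[[[28,24,0],0],[[55,47,0],0],[[83,70,0],0],[[110,94,0],0],[[137,117,0],0]]' 
python3 -m creep '[[[0,0,0],-0.1],[[0,0,0],-0.2],[[0,0,0],-0.3],[[0,0,0],-0.4],[[0,0,0],-0.5]]' 
python3 -m creep '[[[0,0,0],-0.1],[[0,0,0],-0.2],[[0,0,0],-0.3],[[0,0,0],-0.4],[[0,0,0],-0.5]]' 
python3 -m creep '[[[0,0,0],-0.1],[[0,0,0],-0.2],[[0,0,0],-0.317],[[0,0,0],-0.317],[[0,0,0],-0.317]]' 
python3 - <<'E'
from h import *
to(538.8,7.6,120,92.5);print(manip.get_obs()['grasp_force'],manip.get_obs()['grip_width'])
c=snap('scene');P=c['pixels'];q=proj(c,[[.539,.0076,.1]])[0].astype(int)
cv2.imwrite('pics/s7.png',cv2.resize(P[q[1]-70:q[1]+50,q[0]-80:q[0]+80,::-1],None,fx=5,fy=5,interpolation=2))
E
```

```text
clock: 15.37
position: [0.4656, -0.1536, 0.2068]
ee_rot: [0.594, 0.804, 0.001, -0.0]
ft_force: [0.1, -1.0, -0.7]
grip_width: 0.666
grasp_force: 45.0
clock: 15.78
position: [0.5372, 0.012, 0.2067]
ee_rot: [0.594, 0.804, 0.0, -0.0]
ft_force: [0.6, -0.3, -0.4]
grip_width: 0.671
grasp_force: 45.0
clock: 16.2
position: [0.5367, 0.0099, 0.2067]
ee_rot: [0.374, 0.927, 0.0, -0.0]
ft_force: [-0.0, -0.8, -0.1]
grip_width: 0.671
grasp_force: 45.0
clock: 16.62
position: [0.5367, 0.0098, 0.2067]
ee_rot: [0.134, 0.991, 0.0, -0.0]
ft_force: [0.4, -0.3, -0.6]
grip_width: 0.668
grasp_force: 45.0
clock: 17.03
position: [0.5368, 0.0097, 0.2068]
ee_rot: [-0.02, 1.0, 0.0, -0.0]
ft_force: [-0.5, 0.2, -0.9]
grip_width: 0.665
grasp_force: 45.0
shift [-2.0, -2.2, 32.8] twist -0.003 | grasp at [536.8   9.7 152.8] close dir 92.3 j7 1.72 t 17.0
44.99088943004608 0.664972985291019
```

View pics/s7.png

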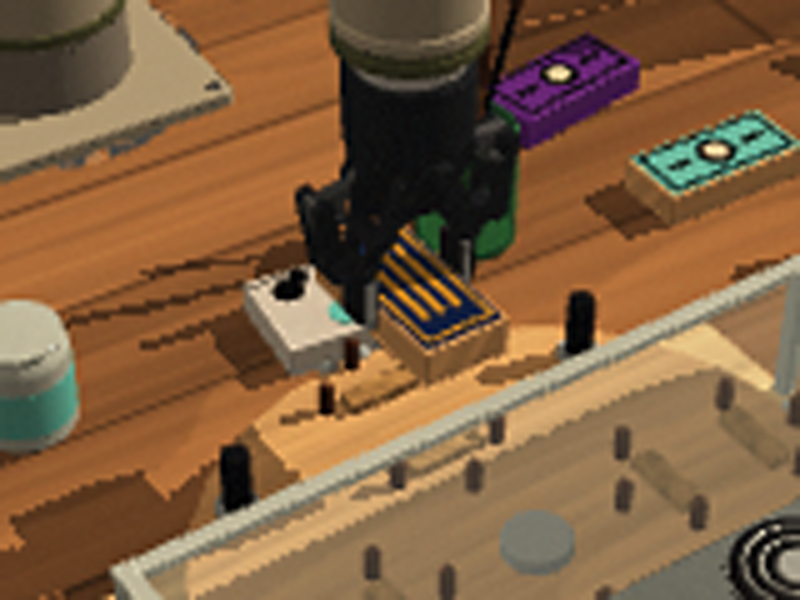

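```bash

python3 -m creep '[[[-1,-2,20],0],[[-1,-2,35],0],[[-1,-2,48],0],[[-1,-2,55],0],[[-1,-2,58],0]]' 
python3 -m creep '[[[0,0,3],0],[[0,0,6],0],[[0,0,9],0],[[0,0,11],0],[[0,0,11],0]]' 
python3 - <<'E'
from h import *
to(538,7.6,76,92.5);print(manip.get_obs()['ft_force'])
E
```

```text
clock: 17.5
position: [0.5376, 0.0079, 0.1478]
ee_rot: [-0.021, 1.0, -0.0, -0.001]
ft_force: [-1.3, 0.5, -0.3]
grip_width: 0.668
grasp_force: 45.0
clock: 17.92
position: [0.538, 0.0079, 0.1378]
ee_rot: [-0.022, 1.0, 0.0, -0.0]
ft_force: [-0.7, 0.4, -0.8]
grip_width: 0.668
grasp_force: 45.0
shift [0.0, -0.3, 7.8] twist 0.0 | grasp at [538.    7.9  83.8] close dir 92.5 j7 1.8 t 17.9
[-0.74436325  0.37937066 -0.75636497]
```

Bottom is at about 60 mm, below the peg tops, with no contact force. Continuing down.

```bash

python3 -m creep '[[[0,0,2],0],[[0,0,4],0],[[0,0,6],0],[[0,0,7],0],[[0,0,7],0]]' 
python3 -m creep '[[[0,0,0],0],[[0,0,0],0],[[0,0,0],0],[[0,0,0],0],[[0,0,0],0]]' 1
python3 -m creep '[[[0,0,-20],0],[[0,0,-50],0],[[0,0,-90],0],[[0,0,-90],0],[[0,0,-90],0]]' 
python3 - <<'E'
from h import *
o=manip.get_obs()
to(534.4,131,120,47)
c=snap('scene');P=c['pixels'];q=proj(c,[[.539,.0076,.1]])[0].astype(int)
cv2.imwrite('pics/s8.png',cv2.resize(P[q[1]-40:q[1]+60,q[0]-60:q[0]+60,::-1],None,fx=5,fy=5,interpolation=2))
W=cloud(c);m=(W[:,:,2]>.066)&(W[:,:,2]<.09)&(abs(W[:,:,0]-.538)<.07)&(abs(W[:,:,1]-.008)<.04)
w=W[m];print(len(w),np.median(w[:,2]));A=np.c_[w[:,:2]-[.538,.008],np.ones(len(w))];print(np.linalg.lstsq(A[w[:,2]>.073],w[w[:,2]>.073][:,2],rcond=None)[0])
E
```

```text
clock: 18.33
position: [0.5379, 0.0079, 0.1306]
ee_rot: [-0.022, 1.0, -0.0, -0.0]
ft_force: [-0.7, -0.5, -0.4]
grip_width: 0.668
grasp_force: 45.0
clock: 18.75
position: [0.5381, 0.0079, 0.131]
ee_rot: [-0.022, 1.0, 0.0, 0.0]
ft_force: [-0.5, -0.1, -0.2]
grip_width: 0.997
grasp_force: 0.0
clock: 19.17
position: [0.5391, 0.0079, 0.2229]
ee_rot: [-0.022, 1.0, 0.001, 0.002]
ft_force: [0.4, -0.3, -0.9]
grip_width: 1.0
grasp_force: 0.0
shift [-0.4, 123.0, 49.1] twist 0.795 | grasp at [539.3   8.  168.9] close dir 92.5 j7 1.71 t 19.2
441 0.07854299545488658
[0.00302256 0.01449887 0.07886371]
```

View pics/s8.png

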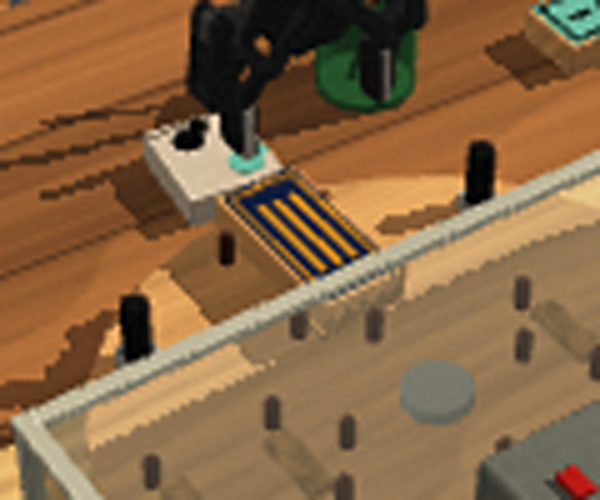

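Navy is seated flat: its top is at 78.5 mm and level. Now I'll turn the carousel anticlockwise using the left post.

```bash

python3 -m creep '[[[0,40,0],0.1],[[0,80,0],0.2],[[-1,115,0],0.3],[[-1,123,0],0.39],[[-1,123,0],0.39]]' 0.7
python3 -m creep '[[[0,0,40],0],[[0,0,65],0],[[0,0,65],0],[[0,0,65],0]]' 
python3 - <<'E'
from h import *
to(536,131.5,74,70)
E
```

```text
clock: 19.63
position: [0.5325, 0.1345, 0.2193]
ee_rot: [0.172, 0.985, -0.001, -0.001]
ft_force: [-0.4, -0.4, 0.4]
grip_width: 0.705
grasp_force: 0.0
clock: 19.97
position: [0.5329, 0.1291, 0.155]
ee_rot: [0.172, 0.985, -0.001, -0.001]
ft_force: [0.3, -0.6, 1.2]
grip_width: 0.699
grasp_force: 0.0
shift [-2.2, 3.6, 27.0] twist 0.003 | grasp at [532.8 129.  101. ] close dir 70.2 j7 1.19 t 20.0
```

```bash

python3 -m creep '[[[-2,3,10],0],[[-2,3,20],0],[[-2,3,27],0],[[-2,3,27],0],[[-2,3,27],0]]' 
python3 -m creep '[[[0,0,0],0],[[0,0,0],0],[[0,0,0],0],[[0,0,0],0],[[0,0,0],0]]' 0 40
cat > arc.py <<'E'
from h import *
import sys
o=manip.get_obs();r=R.from_quat(o['ee_rot']).as_matrix();g=np.array(o['position'])*1000+r[:,2]*54
ax=np.array([668.,12.5]);d=g[:2]-ax;th=np.degrees(np.arctan2(d[1],d[0]))%360;print(np.linalg.norm(d),th,'z',g[2],'j7',o['joint_pos'][6],o['ft_force'].round(1))
for a in np.linspace(th,float(sys.argv[1]),int(sys.argv[2])+1)[1:]:
    q=ax+178*np.array([np.cos(np.radians(a)),np.sin(np.radians(a))])-g[:2]
    print(round(a,1),(r.T@np.r_[q,0]).round(1))
E
python3 arc.py 228 15
```

```text
clock: 20.38
position: [0.5365, 0.1328, 0.1288]
ee_rot: [0.172, 0.985, -0.0, -0.0]
ft_force: [-0.3, 0.6, 0.3]
grip_width: 0.699
grasp_force: 0.0
clock: 20.8
position: [0.537, 0.1342, 0.1295]
ee_rot: [0.172, 0.985, 0.001, 0.0]
ft_force: [1.0, 5.0, 2.6]
grip_width: 0.2
grasp_force: 39.3
178.84246288211224 137.08475750133667 z 75.47311430541238 j7 1.210513408835855 [1.  5.  2.6]
143.1 [  5.7 -18.   -0. ]
149.2 [ 10.3 -36.3  -0.1]
155.3 [ 12.9 -54.9  -0.1]
161.3 [ 13.5 -73.7  -0.2]
167.4 [ 12.2 -92.5  -0.2]
173.5 [   8.9 -111.    -0.2]
179.5 [   3.6 -129.1   -0.3]
185.6 [  -3.5 -146.5   -0.3]
191.6 [ -12.5 -163.    -0.3]
197.7 [ -23.1 -178.6   -0.4]
203.8 [ -35.3 -192.9   -0.4]
209.8 [ -49.  -205.8   -0.4]
215.9 [ -64.  -217.3   -0.4]
221.9 [ -80.  -227.1   -0.4]
228.0 [ -97.1 -235.1   -0.4]
```

```bash

python3 -m creep '[[[6,-18,0],0],[[10,-36,0],0],[[13,-55,0],0],[[14,-74,0],0],[[12,-92,0],0]]' 
python3 -m creep '[[[-3,-19,0],-0.08],[[-9,-37,0],-0.16],[[-16,-54,0],-0.24],[[-25,-71,0],-0.32],[[-35,-86,0],-0.4]]' 
python3 -m creep '[[[0,0,0],0],[[0,0,0],0]]' 
python3 arc.py 227.6 5
```

```text
clock: 21.22
position: [0.4934, 0.0507, 0.1293]
ee_rot: [0.171, 0.985, 0.001, -0.0]
ft_force: [10.7, 2.5, -2.7]
grip_width: 0.201
grasp_force: 42.8
clock: 21.63
position: [0.4982, -0.0427, 0.1293]
ee_rot: [-0.03, 1.0, 0.001, 0.001]
ft_force: [7.0, 6.4, -4.8]
grip_width: 0.196
grasp_force: 42.6
clock: 21.8
position: [0.4983, -0.0436, 0.1293]
ee_rot: [-0.026, 1.0, -0.0, 0.001]
ft_force: [1.2, 0.5, 4.3]
grip_width: 0.197
grasp_force: 43.8
178.6782749053579 198.30679833110048 z 75.25238579851458 j7 1.8679426731493265 [1.2 0.5 4.3]
204.2 [ -6.3 -17.1   0. ]
210.0 [-13.8 -33.7   0. ]
215.9 [-22.8 -49.5   0.1]
221.7 [-33.5 -64.2   0.1]
227.6 [-45.6 -77.8   0.1]
```

```bash

python3 -m creep '[[[-6,-17,0],-0.08],[[-14,-34,0],-0.16],[[-23,-49,0],-0.24],[[-33,-64,0],-0.32],[[-46,-78,0],-0.36]]' 
python3 -m creep '[[[0,0,0],0],[[0,0,0],0],[[0,0,0],0]]' 
python3 arc.py 227.6 1
```

```text
clock: 22.22
position: [0.5473, -0.1185, 0.1291]
ee_rot: [-0.208, 0.978, 0.001, -0.001]
ft_force: [-9.6, 5.0, 12.6]
grip_width: 0.195
grasp_force: 44.8
clock: 22.47
position: [0.5473, -0.1189, 0.1293]
ee_rot: [-0.204, 0.979, -0.001, -0.001]
ft_force: [-5.1, -5.4, 7.2]
grip_width: 0.192
grasp_force: 44.3
178.570381328293 227.4353169991627 z 75.25981340779066 j7 2.3894148388012515 [-5.1 -5.4  7.2]
227.6 [-0.7 -0.2 -0. ]
```

Release, retreat up, and move to the left to look.

```bash

python3 -m creep '[[[0,0,0],0],[[0,0,0],0],[[0,0,0],0],[[0,0,0],0]]' 0.7
python3 arc.py 227.6 1
python3 -m creep '[[[0,0,-40],0],[[0,0,-80],0],[[0,0,-120],0],[[0,0,-120],0.1],[[0,0,-120],0.2]]' 
python3 - <<'E'
from h import *
to(430,300,190,0)
c=snap('top');W=cloud(c);P=c['pixels'];Z=W[:,:,2]
print(rects(c,(Z>.018)&(Z<.036)&(W[:,:,0]>.2)&(W[:,:,1]>.0),.026,100))
cv2.imwrite('pics/t9.png',cv2.resize(P[140:240,140:350,::-1],None,fx=3.8,fy=3.8,interpolation=2))
E
```

```text
clock: 22.8
position: [0.5478, -0.117, 0.1287]
ee_rot: [-0.206, 0.979, 0.0, -0.0]
ft_force: [-0.4, 0.8, -0.0]
grip_width: 0.701
grasp_force: 0.0
176.6544652103078 227.1288935336615 z 74.74011141213863 j7 2.391398472778166 [-0.4  0.8 -0. ]
227.6 [ 0.6 -1.9 -0. ]
clock: 23.22
position: [0.549, -0.1177, 0.2514]
ee_rot: [-0.105, 0.994, 0.0, 0.002]
ft_force: [-0.9, 1.0, -0.7]
grip_width: 0.701
grasp_force: 0.0
shift [29.6, 433.3, 7.3] twist -1.361 | grasp at [ 549.2 -117.6  197.4] close dir 102.0 j7 2.11 t 23.2
[(248.6, 319.2, -79.0, 121, 58, (np.float64(177.0), np.float64(297.0))), (390.5, 358.4, 89.8, 122, 55, (np.float64(166.0), np.float64(253.0))), (383.0, 30.4, -4.9, 79, 66, (np.float64(267.0), np.float64(255.0))), (391.5, 567.0, 69.2, 118, 68, (np.float64(100.0), np.float64(252.0)))]
```

View pics/t9.png

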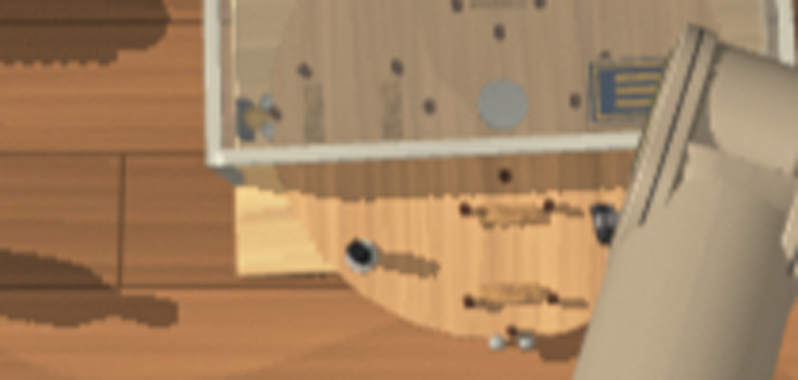

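Navy is under the cover at crop (630,90), and an empty nest is in the bay around crop (510,255). Turquoise is still at (390.5,358.4). Fetching it now.

```bash

python3 -m creep '[[[-4,35,-30],0],[[-8,70,-30],0],[[-12,105,-30],0],[[-16,140,-30],0],[[-20,160,-30],0]]' 1
python3 -m creep '[[[-4,35,0],0],[[-8,70,0],0],[[-12,105,0],0],[[-16,140,0],0],[[-18,157,0],0]]' 
python3 -m creep '[[[0,0,0],0.12],[[0,0,0],0.24],[[0,0,0],0.36],[[0,0,0],0.48],[[0,0,0],0.6]]' 
python3 -m creep '[[[0,0,0],0.12],[[0,0,0],0.24],[[0,0,0],0.36],[[0,0,0],0.48],[[0,0,0],0.6]]' 
python3 -m creep '[[[0,0,0],0.12],[[0,0,0],0.24],[[0,0,0],0.36],[[0,0,0],0.48],[[0,0,0],0.58]]' 
python3 - <<'E'
from h import *
c=snap('top');W=cloud(c);Z=W[:,:,2]
print(rects(c,(Z>.018)&(Z<.036)&(W[:,:,0]>.3)&(W[:,:,1]>.2),.026,100))
to(390.5,358.4,120,0)
E
```

```text
clock: 23.68
position: [0.5325, 0.0474, 0.2785]
ee_rot: [-0.11, 0.994, 0.001, -0.0]
ft_force: [-0.0, 0.7, -0.1]
grip_width: 0.998
grasp_force: 0.0
clock: 24.1
position: [0.5161, 0.2054, 0.2782]
ee_rot: [-0.111, 0.994, 0.001, -0.001]
ft_force: [0.9, 0.3, -0.5]
grip_width: 0.999
grasp_force: 0.0
clock: 24.52
position: [0.5173, 0.2003, 0.2784]
ee_rot: [0.193, 0.981, -0.0, -0.0]
ft_force: [0.2, -0.6, 0.6]
grip_width: 0.996
grasp_force: 0.0
clock: 24.93
position: [0.5173, 0.2003, 0.2784]
ee_rot: [0.475, 0.88, -0.0, -0.0]
ft_force: [0.2, -0.2, -0.1]
grip_width: 0.998
grasp_force: 0.0
clock: 25.35
position: [0.5174, 0.2003, 0.2784]
ee_rot: [0.707, 0.708, -0.0, -0.0]
ft_force: [0.0, 0.2, 0.5]
grip_width: 0.999
grasp_force: 0.0
[(390.6, 406.1, 1.9, 56, 26, (np.float64(152.0), np.float64(253.0))), (391.8, 567.3, 68.6, 117, 67, (np.float64(100.0), np.float64(253.0)))]
shift [157.5, -127.5, 104.4] twist -0.005 | grasp at [517.3 200.3 224.4] close dir -0.3 j7 -0.26 t 25.4
```

```bash

python3 -m creep '[[[30,-20,0],0],[[60,-45,0],0],[[90,-70,0],0],[[120,-95,10],0],[[150,-120,40],0]]' 
python3 -m creep '[[[8,-8,20],0],[[8,-8,50],0],[[8,-8,64],0],[[8,-8,64],0],[[8,-8,64],0]]' 
python3 - <<'E'
from h import *
c=snap('scene');W=cloud(c);Z=W[:,:,2];P=c['pixels'].astype(int)
m=(P[:,:,1]>P[:,:,0]+40)&(P[:,:,2]>P[:,:,0]+30)&(W[:,:,1]>.25)&(W[:,:,0]<.5)
print(rects(c,m,.026,40))
to(390.5,358.4,24,-.2)
E
```

```text
clock: 25.82
position: [0.3996, 0.3479, 0.2455]
ee_rot: [0.703, 0.711, 0.002, -0.001]
ft_force: [0.5, 1.3, 0.1]
grip_width: 1.002
grasp_force: 0.0
clock: 26.23
position: [0.3926, 0.3525, 0.1793]
ee_rot: [0.704, 0.71, -0.001, 0.0]
ft_force: [0.6, 0.3, 0.7]
grip_width: 0.999
grasp_force: 0.0
[(391.4, 360.3, -89.8, 105, 45, (np.float64(340.0), np.float64(159.0)))]
shift [5.5, -2.7, 102.2] twist 0.01 | grasp at [393.2 352.9 126.2] close dir 0.4 j7 -0.61 t 26.3
```

```bash

python3 -m creep '[[[6,-3,30],0.01],[[6,-3,60],0.01],[[6,-3,85],0.01],[[6,-3,96],0.01],[[6,-3,102],0.01]]' 
python3 -m creep '[[[0,0,0],0],[[0,0,0],0]]' 
python3 - <<'E'
from h import *
to(390.8,358.8,24,0)
E
python3 -m creep '[[[0,0,0],0],[[0,0,0],0],[[0,0,0],0],[[0,0,0],0],[[0,0,0],0]]' 0 40
python3 -m creep '[[[0,0,-30],0],[[0,0,-70],0],[[0,0,-110],0],[[0,0,-140],0],[[0,0,-140],0]]' 
python3 - <<'E'
from h import *
to(520,220,170,0)
to(538,7.6,170,92.5)
E
```

```text
clock: 26.7
position: [0.3899, 0.3588, 0.0773]
ee_rot: [0.709, 0.706, -0.0, 0.0]
ft_force: [0.6, 0.1, -0.1]
grip_width: 0.997
grasp_force: 0.0
clock: 26.87
position: [0.3906, 0.3594, 0.0789]
ee_rot: [0.709, 0.705, 0.001, -0.0]
ft_force: [0.7, -0.2, 0.3]
grip_width: 0.998
grasp_force: 0.0
shift [-0.7, 0.2, 0.9] twist -0.005 | grasp at [390.6 359.5  24.9] close dir -0.3 j7 -0.52 t 26.9
clock: 27.28
position: [0.3902, 0.3595, 0.0788]
ee_rot: [0.709, 0.705, 0.001, -0.0]
ft_force: [-1.3, -1.1, 9.4]
grip_width: 0.671
grasp_force: 41.6
clock: 27.7
position: [0.392, 0.3602, 0.2237]
ee_rot: [0.709, 0.705, 0.004, -0.001]
ft_force: [1.8, -0.2, -1.4]
grip_width: 0.668
grasp_force: 45.4
shift [-139.9, 128.6, -0.8] twist -0.006 | grasp at [392.2 360.7 169.7] close dir -0.3 j7 -0.66 t 27.7
shift [-352.2, 147.8, -2.4] twist 1.521 | grasp at [392.2 360.7 169.7] close dir -0.3 j7 -0.66 t 27.7
```

```bash

python3 -m creep '[[[-28,26,0],0],[[-56,52,0],0],[[-84,77,0],0],[[-112,103,0],0],[[-140,128,0],0]]' 
python3 -m creep '[[[-40,4,0],0],[[-80,8,0],0],[[-120,12,0],0],[[-160,16,0],0],[[-200,18,0],0]]' 
python3 -m creep '[[[-12,1,0],-0.12],[[-12,1,0],-0.24],[[-12,1,0],-0.36],[[-12,1,0],-0.48],[[-12,1,0],-0.6]]' 
python3 -m creep '[[[0,0,0],-0.12],[[0,0,0],-0.24],[[0,0,0],-0.36],[[0,0,0],-0.48],[[0,0,0],-0.6]]' 
python3 -m creep '[[[0,0,20],-0.12],[[0,0,20],-0.24],[[0,0,20],-0.36],[[0,0,20],-0.42],[[0,0,20],-0.42]]' 
python3 - <<'E'
from h import *
to(538,7.6,84,92.5);o=manip.get_obs();print(o['grasp_force'],o['grip_width'])
c=snap('scene');P=c['pixels'];q=proj(c,[[.539,.0076,.1]])[0].astype(int)
cv2.imwrite('pics/s10.png',cv2.resize(P[q[1]-70:q[1]+50,q[0]-80:q[0]+80,::-1],None,fx=5,fy=5,interpolation=2))
E
```

```text
clock: 28.12
position: [0.5179, 0.2169, 0.2176]
ee_rot: [0.709, 0.706, 0.0, -0.0]
ft_force: [0.7, -0.3, -0.5]
grip_width: 0.667
grasp_force: 45.3
clock: 28.53
position: [0.5339, 0.0162, 0.2175]
ee_rot: [0.709, 0.705, 0.0, -0.0]
ft_force: [1.2, -0.7, -1.0]
grip_width: 0.664
grasp_force: 45.4
clock: 28.95
position: [0.5348, 0.006, 0.2174]
ee_rot: [0.466, 0.885, 0.0, -0.0]
ft_force: [0.8, 0.9, -1.2]
grip_width: 0.666
grasp_force: 45.3
clock: 29.37
position: [0.5348, 0.0061, 0.2174]
ee_rot: [0.184, 0.983, 0.0, -0.0]
ft_force: [0.1, -0.1, -1.3]
grip_width: 0.666
grasp_force: 45.3
clock: 29.78
position: [0.5348, 0.006, 0.1973]
ee_rot: [-0.023, 1.0, 0.0, -0.0]
ft_force: [0.8, 0.7, -1.6]
grip_width: 0.669
grasp_force: 45.3
shift [-3.3, 1.4, 59.3] twist 0.003 | grasp at [534.8   6.  143.3] close dir 92.7 j7 1.68 t 29.8
45.33778488636017 0.6687369363403517
```

View pics/s10.png

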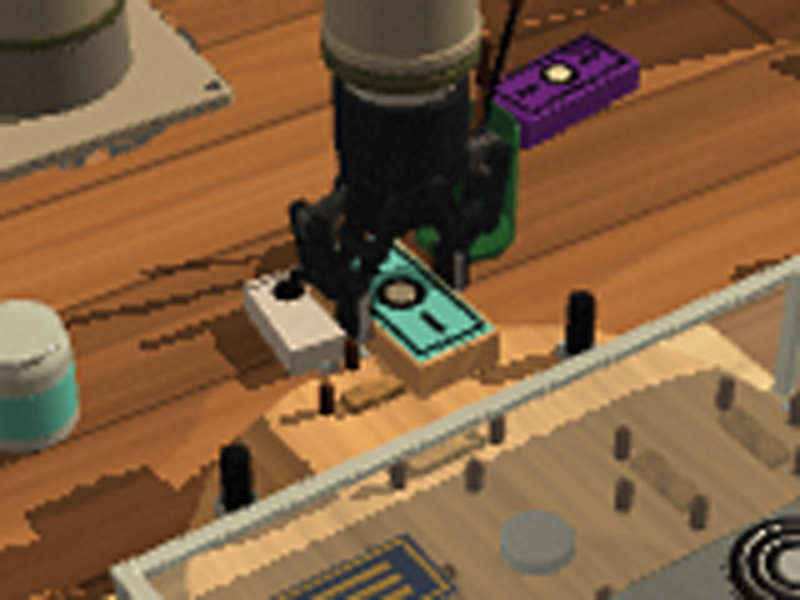

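The turquoise sign is held face up over the nest at crop (425,315), with navy under the cover. Lowering.

```bash

python3 -m creep '[[[-3,1,20],0.003],[[-3,1,35],0.003],[[-3,1,48],0.003],[[-3,1,55],0.003],[[-3,1,59],0.003]]' 
python3 -m creep '[[[0,0,0],0],[[0,0,0],0]]' 
python3 - <<'E'
from h import *
to(538,7.6,77.5,92.5);print(manip.get_obs()['ft_force'],manip.get_obs()['grip_width'])
E
python3 -m creep '[[[0,0,2],0],[[0,0,4],0],[[0,0,6],0],[[0,0,6],0],[[0,0,6],0]]' 
python3 - <<'E'
from h import *
to(538,7.6,77.5,92.5);print(manip.get_obs()['ft_force'])
E
```

```text
clock: 30.25
position: [0.538, 0.0074, 0.1379]
ee_rot: [-0.02, 1.0, -0.0, -0.0]
ft_force: [1.5, 0.9, -0.2]
grip_width: 0.666
grasp_force: 45.4
clock: 30.42
position: [0.5382, 0.0074, 0.1389]
ee_rot: [-0.02, 1.0, 0.0, 0.0]
ft_force: [0.8, 1.5, -1.9]
grip_width: 0.666
grasp_force: 45.2
shift [0.2, 0.2, 7.4] twist -0.003 | grasp at [538.2   7.4  84.9] close dir 92.3 j7 1.73 t 30.4
[ 0.84813399  1.46488153 -1.88478893] 0.6662929052888773
clock: 30.83
position: [0.5382, 0.0074, 0.1326]
ee_rot: [-0.021, 1.0, 0.0, 0.0]
ft_force: [1.2, 2.0, -1.2]
grip_width: 0.665
grasp_force: 45.4
shift [0.2, 0.2, 1.1] twist -0.002 | grasp at [538.2   7.4  78.6] close dir 92.4 j7 1.73 t 30.8
[ 1.17197457  1.95685873 -1.17550862]
```

```bash

python3 -m creep '[[[0,0,1],0],[[0,0,1],0]]' 
python3 -m creep '[[[0,0,0],0],[[0,0,0],0],[[0,0,0],0],[[0,0,0],0],[[0,0,0],0]]' 1
python3 -m creep '[[[0,0,-20],0],[[0,0,-50],0],[[0,0,-90],0],[[0,0,-90],0],[[0,0,-90],0]]' 
python3 - <<'E'
from h import *
to(537,133,120,70)
c=snap('scene');P=c['pixels'];q=proj(c,[[.539,.0076,.1]])[0].astype(int)
cv2.imwrite('pics/s11.png',cv2.resize(P[q[1]-40:q[1]+60,q[0]-60:q[0]+60,::-1],None,fx=5,fy=5,interpolation=2))
W=cloud(c);m=(W[:,:,2]>.073)&(W[:,:,2]<.1)&(abs(W[:,:,0]-.538)<.06)&(abs(W[:,:,1]-.008)<.03)
w=W[m];A=np.c_[w[:,:2]-[.538,.008],np.ones(len(w))];print(len(w),np.median(w[:,2]),np.linalg.lstsq(A,w[:,2],rcond=None)[0])
E
```

```text
clock: 31.0
position: [0.5382, 0.0073, 0.1316]
ee_rot: [-0.021, 1.0, 0.0, 0.0]
ft_force: [2.6, 1.8, 0.5]
grip_width: 0.668
grasp_force: 45.5
clock: 31.42
position: [0.5379, 0.0071, 0.1315]
ee_rot: [-0.021, 1.0, -0.0, -0.0]
ft_force: [-0.3, 1.1, -0.1]
grip_width: 0.997
grasp_force: 0.0
clock: 31.83
position: [0.539, 0.0073, 0.2235]
ee_rot: [-0.021, 1.0, 0.001, 0.002]
ft_force: [-0.4, -0.4, -0.6]
grip_width: 0.999
grasp_force: 0.0
shift [-2.7, 125.5, 49.7] twist 0.39 | grasp at [539.2   7.4 169.5] close dir 92.4 j7 1.66 t 31.8
402 0.07889129719711885 [0.00730406 0.00301519 0.07898505]
```

View pics/s11.png

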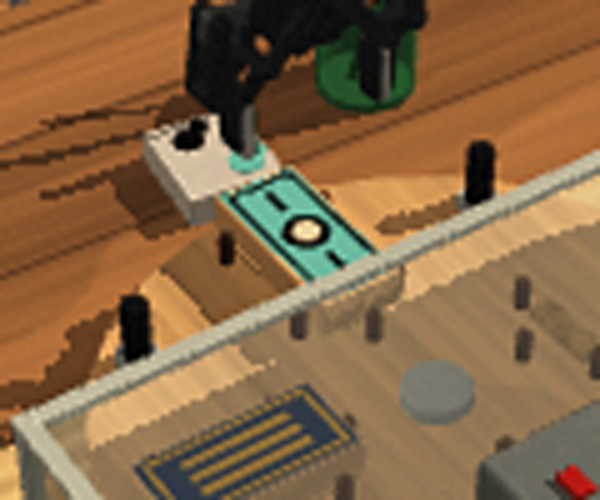

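Turquoise is seated flat at 78.9 mm. Turning anticlockwise again by the left post.

```bash

python3 -m creep '[[[-1,40,0],0.1],[[-2,80,0],0.2],[[-3,115,0],0.3],[[-3,125,0],0.39],[[-3,125,0],0.39]]' 0.7
python3 -m creep '[[[0,0,40],0],[[0,0,65],0],[[0,0,65],0],[[0,0,65],0]]' 
python3 - <<'E'
from h import *
to(537,133,75,70)
E
```

```text
clock: 32.3
position: [0.5346, 0.1363, 0.2197]
ee_rot: [0.173, 0.985, -0.0, -0.001]
ft_force: [-0.1, 0.1, 0.3]
grip_width: 0.699
grasp_force: 0.0
clock: 32.63
position: [0.535, 0.1308, 0.1554]
ee_rot: [0.174, 0.985, -0.001, -0.001]
ft_force: [0.7, -0.4, 0.9]
grip_width: 0.696
grasp_force: 0.0
shift [-1.3, 3.0, 26.4] twist -0.0 | grasp at [534.8 130.6 101.4] close dir 70.0 j7 1.11 t 32.6
```

```bash

python3 -m creep '[[[-1,2,10],0],[[-1,2,20],0],[[-1,2,26],0],[[-1,2,26],0],[[-1,2,26],0]]' 
python3 -m creep '[[[0,0,0],0],[[0,0,0],0],[[0,0,0],0],[[0,0,0],0],[[0,0,0],0]]' 0 40
python3 arc.py 228 15
```

```text
clock: 33.05
position: [0.5374, 0.1337, 0.1304]
ee_rot: [0.174, 0.985, -0.0, -0.0]
ft_force: [0.1, -0.2, -0.6]
grip_width: 0.699
grasp_force: 0.0
clock: 33.47
position: [0.5378, 0.1345, 0.131]
ee_rot: [0.173, 0.985, 0.001, 0.0]
ft_force: [1.1, 3.1, 3.2]
grip_width: 0.199
grasp_force: 39.2
178.41609589670287 136.8173199876849 z 77.04722320879131 j7 1.125624063414214 [1.1 3.1 3.2]
142.9 [  6.1 -17.9  -0. ]
149.0 [ 10.7 -36.2  -0.1]
155.1 [ 13.4 -54.9  -0.1]
161.1 [ 14.  -73.7  -0.1]
167.2 [ 12.7 -92.6  -0.1]
173.3 [   9.3 -111.1   -0.2]
179.4 [   4.  -129.3   -0.2]
185.4 [  -3.2 -146.7   -0.2]
191.5 [ -12.2 -163.3   -0.2]
197.6 [ -22.9 -178.9   -0.3]
203.7 [ -35.1 -193.2   -0.3]
209.8 [ -48.9 -206.2   -0.3]
215.8 [ -63.9 -217.6   -0.3]
221.9 [ -80.  -227.3   -0.3]
228.0 [ -97.1 -235.4   -0.3]
```

```bash

python3 -m creep '[[[6,-18,0],0],[[10,-36,0],0],[[13,-55,0],0],[[14,-74,0],0],[[12,-92,0],0]]' 
python3 -m creep '[[[-3,-19,0],-0.08],[[-9,-37,0],-0.16],[[-16,-54,0],-0.24],[[-25,-71,0],-0.32],[[-35,-86,0],-0.4]]' 
python3 -m creep '[[[0,0,0],0],[[0,0,0],0]]' 
python3 arc.py 227.6 5
```

```text
clock: 33.88
position: [0.4939, 0.0519, 0.1308]
ee_rot: [0.172, 0.985, 0.001, -0.0]
ft_force: [-2.8, 4.6, 3.0]
grip_width: 0.198
grasp_force: 43.5
clock: 34.3
position: [0.4983, -0.0416, 0.1307]
ee_rot: [-0.028, 1.0, 0.001, 0.0]
ft_force: [8.2, 5.6, -4.8]
grip_width: 0.199
grasp_force: 42.9
clock: 34.47
position: [0.4985, -0.043, 0.1308]
ee_rot: [-0.024, 1.0, -0.0, 0.0]
ft_force: [-0.7, -2.5, 4.1]
grip_width: 0.195
grasp_force: 43.8
178.28619023406208 198.14564645602735 z 76.80692612602058 j7 1.8007444728546806 [-0.7 -2.5  4.1]
204.0 [ -6.  -17.3   0. ]
209.9 [-13.5 -34.    0. ]
215.8 [-22.7 -49.8   0.1]
221.7 [-33.4 -64.6   0.1]
227.6 [-45.6 -78.2   0.1]
```

```bash

python3 -m creep '[[[-6,-17,0],-0.08],[[-14,-34,0],-0.16],[[-23,-50,0],-0.24],[[-33,-65,0],-0.32],[[-46,-78,0],-0.36]]' 
python3 -m creep '[[[0,0,0],0],[[0,0,0],0],[[0,0,0],0]]' 
python3 -m creep '[[[0,0,0],0],[[0,0,0],0],[[0,0,0],0],[[0,0,0],0]]' 0.7
python3 arc.py 227.6 1
python3 -m creep '[[[0,0,-40],0],[[0,0,-80],0],[[0,0,-120],0],[[0,0,-120],0.1],[[0,0,-120],0.2]]' 
python3 -m creep '[[[40,0,0],0],[[80,0,0],0],[[80,0,0],0.1],[[80,-40,0],0.2],[[80,-80,0],0.2]]' 
python3 - <<'E'
from h import *
c=snap('top','t12.png')
E
```

```text
clock: 34.88
position: [0.5477, -0.1171, 0.1306]
ee_rot: [-0.206, 0.978, 0.001, -0.001]
ft_force: [0.9, 3.3, 6.0]
grip_width: 0.196
grasp_force: 44.3
clock: 35.13
position: [0.5477, -0.1167, 0.1306]
ee_rot: [-0.203, 0.979, -0.0, -0.0]
ft_force: [-1.1, -1.9, 3.3]
grip_width: 0.196
grasp_force: 44.0
clock: 35.47
position: [0.5479, -0.1163, 0.1304]
ee_rot: [-0.204, 0.979, 0.0, -0.0]
ft_force: [-0.2, -0.2, 0.4]
grip_width: 0.7
grasp_force: 0.0
176.0827994052175 227.0052394582625 z 76.37917555959694 j7 2.3319825420578826 [-0.2 -0.2  0.4]
227.6 [ 1.  -2.5 -0. ]
clock: 35.88
position: [0.5491, -0.117, 0.2532]
ee_rot: [-0.103, 0.995, 0.0, 0.002]
ft_force: [-0.7, 0.9, -0.6]
grip_width: 0.703
grasp_force: 0.0
clock: 36.3
position: [0.4869, -0.2106, 0.251]
ee_rot: [-0.005, 1.0, 0.002, 0.001]
ft_force: [0.3, 0.1, 0.1]
grip_width: 0.702
grasp_force: 0.0
```

View pics/t12.png

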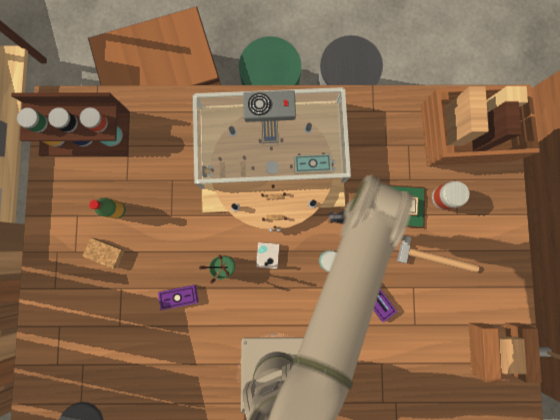

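The top view shows both painted signs under the cover: turquoise at (313,163) and navy at (269,130). The empty nest is in the bay with posts at (235,207) and (313,203). I'll move the arm aside and check the felt and the detent angle.

```bash

python3 -m creep '[[[0,40,-30],0],[[0,80,-50],0],[[0,120,-50],0],[[0,160,-50],0],[[0,200,-50],0]]' 
python3 -m creep '[[[0,40,0],0],[[0,80,0],0],[[0,120,0],0],[[0,160,0],0],[[0,190,0],0]]' 
python3 -m creep '[[[0,0,0],0],[[0,0,0],0]]' 
python3 - <<'E'
from h import *
c=snap('top');W=cloud(c);P=c['pixels'];Z=W[:,:,2]
print(rects(c,(Z>.028)&(Z<.046)&(W[:,:,0]>.45)&(W[:,:,1]<-.3)&(W[:,:,1]>-.5)&(W[:,:,0]<.65),.036,100))
k=(P.max(2)<60)&(Z>.05)
n,_,s,ce=cv2.connectedComponentsWithStats(k[195:215,220:330].astype(np.uint8))
print([(s[i,4],(ce[i]+[220,195]).round(1).tolist()) for i in range(1,n) if s[i,4]>6])
print([r for r in rects(c,(Z>.018)&(Z<.050)&(W[:,:,0]>.2)&(W[:,:,0]<.45),.026,100)])
cv2.imwrite('pics/t13.png',np.vstack([cv2.resize(P[90:235,200:440,::-1],(800,483),interpolation=2)]))
E
```

```text
clock: 36.77
position: [0.4842, -0.0152, 0.3013]
ee_rot: [-0.005, 1.0, 0.0, 0.001]
ft_force: [0.8, -0.3, -0.8]
grip_width: 0.698
grasp_force: 0.0
clock: 37.18
position: [0.4814, 0.1766, 0.3004]
ee_rot: [-0.007, 1.0, 0.0, -0.0]
ft_force: [0.3, 0.4, -0.3]
grip_width: 0.703
grasp_force: 0.0
clock: 37.35
position: [0.4819, 0.1746, 0.3001]
ee_rot: [-0.007, 1.0, -0.0, -0.0]
ft_force: [0.2, -1.4, 0.1]
grip_width: 0.699
grasp_force: 0.0
[(546.4, -404.5, 86.0, 122, 58, (np.float64(399.0), np.float64(204.0)))]
[(np.int32(19), [312.6, 202.9]), (np.int32(17), [234.2, 206.2]), (np.int32(7), [220.9, 213.3]), (np.int32(8), [230.5, 213.5])]
[(245.1, 337.6, -79.0, 84, 57, (np.float64(171.0), np.float64(298.0))), (234.3, -329.2, 36.1, 120, 58, (np.float64(378.0), np.float64(299.0))), (382.8, 28.6, -4.9, 79, 70, (np.float64(267.0), np.float64(255.0))), (392.3, 567.5, 68.6, 117, 68, (np.float64(103.0), np.float64(252.0))), (372.3, -534.5, 75.7, 260, 87, (np.float64(432.0), np.float64(256.0)))]
```

View pics/t13.png

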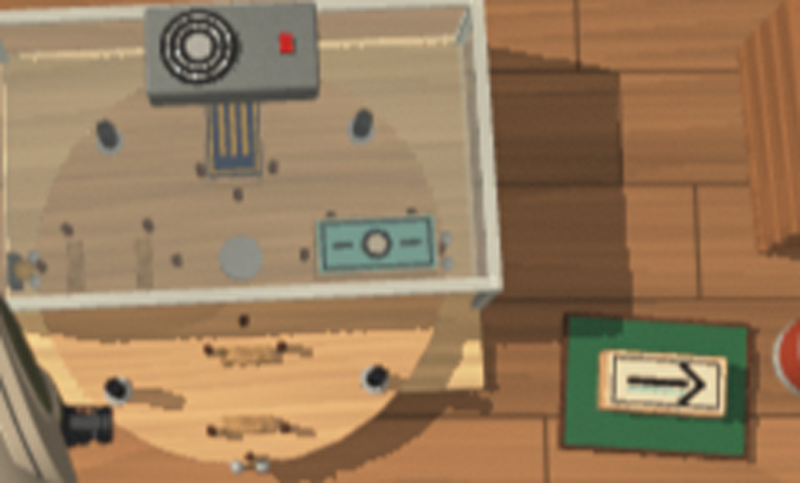

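The cream sign is centred on the felt at crop (663,383). Both painted signs are under the cover, an empty nest is square in the bay, and the posts sit at the same angle as in the first detent. Bystanders haven't moved. Handing in.

```bash
python3 -c "
from workcell import manip
print(manip.hand_in())"
```

```text
the job is handed in; nothing more can be done
None
```

The job is handed in, with no verdict returned: the cream sign is centred on the felt, navy and turquoise (there was no rust sign) are seated face up under the cover, an empty nest is in the bay at the detent angle, and the bench items I re-measured haven't moved.

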